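Let the limes down into the sufuria

TASK

Push the sufuria (the round metal pot) along the slab until it stands under the mouth of the lime chute, just short of the chute's front legs. Then press the wooden end of the chute's rocking lever all the way down with your fingertips, keep it down until all three limes have rolled out into the sufuria, and let the lever come back up so that the gate closes. Pick nothing up: do not lift or tip the sufuria, do not touch the limes or the gate, and leave everything else on the slab where it stands.

Things in the scene. Friction and masses are not known exactly. Their poses are not given: they have to be found in the camera images.
- chute: Fixed steel lime chute on four legs. Origin on the slab, below the lever's pivot pin; x runs up the lane (-x points out of the mouth), z up. The lane is a U-channel, 62 mm wide, walls 32 mm, from the mouth up to a filling end 235 mm behind the origin (about 235 mm high). Front legs, 16 mm square, at x = -45, y = +-34 mm. The pivot cheeks at x = 0 (241 mm high) are its highest part.
- mouth (a point): Middle of the lane floor's lower edge, where the limes roll off: 130 mm from the chute's origin along its -x, 110 mm above the slab. The space below is free as far in as the front legs. The lane climbs 9 degrees from here.
- lever (a joint): Angle of the rocking lever (rad): 0 at rest with the gate shut, 0.43 pressed fully down on its stop. The limes pass under the gate from about 0.35. A spring returns it to 0 when let go; the press takes about 3 N at first and 6 N fully down.
- press_pad (a point): Centre of the upper face of the wooden press plate (42 mm along the chute's x, 34 mm across, 7 mm thick) at the up-lane end of the rocking lever, 90 mm from the pivot pin. It stands about 253 mm above the slab at rest and about 214 mm fully pressed (some 39 mm of travel, nearly straight down; the plate tips from 11 degrees one way to 13 degrees the other). Nothing stands above it.
- gate_foot (a point): Middle of the lower edge of the gate, a steel plate (50 mm wide, 50 mm high, 3 mm thick) that hangs on a strap from the other end of the lever across the lane, 30 mm up the lane from the mouth. It holds back the limes, and swings up and outwards (about 50 mm up) when the press plate goes down.
- catch_spot (a point): Point on the slab in front of the chute's legs, straight ahead of the mouth and 50 mm beyond it: the middle of where the limes come down. The sufuria's centre belongs here; with the sufuria right against the front legs its centre is about 30 mm farther in.
- sufuria: Loose round steel cooking pot without handles, standing open on the slab: straight wall of 180 mm diameter, 75 mm high, 4 mm thick, with a flat out-turned rim of 196 mm diameter at the top; 0.3 to 0.65 kg. Origin at the centre of its underside, z up. It starts 90 to 160 mm in front of the catch spot (on the chute's -x side), up to 50 mm off to a side.
- lime1: Lime, a ball of 48 mm diameter, 60 g; origin at its centre. The first of three in a row in the lane, against the gate.
- lime2: The second lime in the row, the same size.
- lime3: The third lime in the row, the same size.
- blue_bowl: Loose blue ceramic bowl, 150 mm across, 60 mm high, beside the lane on the far side. To be left alone. Origin at the centre of its underside, as with the things below.
- glass_jar: Loose sealed glass jar, 84 mm across, 130 mm high, beside the lane on the robot's side. To be left alone.
- paddle: Loose flat wooden cooking paddle, 320 mm long along its x, 55 mm wide at the blade, 14 mm high, lying on the chopping board. To be left alone.
- mug: Loose white mug, 80 mm across and 85 mm high, with a handle, beside the lane on the robot's side, nearer the mouth. To be left alone.
- paste_tin: Loose small tin, 53 mm across, 60 mm high, near the mouth on the far side. To be left alone.
- board: Loose wooden chopping board lying flat, 280 by 180 by 20 mm, on the robot's right. To be left alone.
Not all that is in view belongs to the job. Leave any purple look-alike of the sufuria alone.

How it is judged:
By the outcome, as a careful person would: the job done as asked, in the order asked, and still so for the second after the job is handed in, with the robot touching nothing.
It also fails if it takes over 51 s, if anything falls off the work surface, if the arm or the gripper's body presses on something with over 40 N, if the wrist force passes 120 N, or if a joint passes its speed limit or range.

ROBOT

A 6-joint arm with a two-finger parallel gripper is mounted at the origin on the work surface. World frame = base frame: x ahead of the robot, y to its left, z up, the work surface at z = 0. Lengths are in m, angles in rad, forces in N, time in s.
With the tool pointing down it reaches from about 0.35 to 0.975 m from the base axis. Payload 4.9 kg.
Tool frame: the origin (TCP) lies at the very end of the fingers, on their centre line; the grasp point (between the pads) lies 19 mm behind it; z points along the fingers, y is the direction in which the jaws open and shut (so a half turn about z gives the same grasp; the last joint's range is limited). The gripper opens to 85 mm and grips with 20 to 120 N. Pads are 22 mm wide; open, the fingers measure 114 mm over their backs; the gripper's body (76 mm by 85 mm) begins 54 mm behind the grasp point. The pads swing forward as they close: fully open they stand 13 mm farther back than shut.
Start: joints at [1.061, 0.053, 1.613, -0, 1.476, -0.119], TCP at [0.238, 0.578, 0.231] pointing down, gripper open.
Joint ranges: [-3.01, 3.01], [-1.01, 2.22], [0.06, 2.58], [-1.02, 4.17], [0.09, 2.62], [-3.14, 3.14]. Speed limits (rad/s): [2.57, 2.57, 3.14, 3.14, 3.14, 3.14].

INTERFACE

Orientations are given as a 3x3 rotation matrix whose columns are the frame's x, y, z axes.
In Python, from rig import read_state, snapshot, sign_off, outline_of gives the robot as it stands.
- The arm moves only by the tool drive_tool, never from a script. Its argument "targets" is a list of rows, each a list of 3 entries, a list of its own where there are three numbers: the shift along the tool's x, y, z in cm, then the turn about the tool's z in degrees, then the finger opening in cm, from 0 to 8.54. A call has 1 to 5 rows; each row shifts and turns the pose as measured when the row begins, along the tool's axes as they then stand; what a row does not reach is not made up. A row lasts 1/12 s, in which the tool goes at most 41.7 mm and 7.16 degrees, less where a joint would pass 70% of its speed; a pose out of reach is approached as far as the arm can. A call with a gripper value outside its range is refused whole. The fingers move at their own pace and stop on an object; the grip force is fixed at half the most. Time passes only in rows, so rows that do not move let the fingers close. It gives the time, the measured TCP pose, the force and the opening at its end, in the units of the state.
- read_state(): the state, without advancing time (a new reading comes with each control period).
- snapshot(name): name is "side" or "top"; returns a dict with "image" (400x640x3 uint8, red, green, blue), "camera_matrix" (3x3 intrinsics, pixels), "D" ([k1, k2, p1, p2, k3] as OpenCV has them; the pictures are not rectified), "R" (3x3) and "t" (3): a world point X has camera coordinates R X + t. Camera axes: x right, y down, z forward; pixel columns grow to the right and rows downward; lengths in m; the calibration is good to about 2 mm. A picture is of the moment at which its call begins. There is no depth.
- sign_off(): hands the job in, once; it reports no verdict.
Trained networks look in a picture, given as the dict that the camera call returned (one of the last four; its "shot" number tells which), for a name from the list of things; names that differ only in an ending like _2 or _b are one class to them, and where a whole thing is asked for, a point or a joint stands for the part that bears it (a point fixed in the world has none). Each returns a list of dicts, best first, with "p" (0 to 1); they miss things now and then, are a little off and sometimes report something else, mostly with a low value. They report only what shows in the picture. A call takes as long as a camera call. They do not tell look-alikes from the thing itself.
- outline_of(picture, label): "region" (400x640 bool, what is visible of it) and "uv" ([column, row] in pixels, amid what is visible of it).
The state is a dict: "time_s": time; "joint_pos": joint angles; "joint_velocities": joint speeds; "joint_torque": joint torques, N m; "ee_pos": TCP position; "tcp_rot": TCP orientation; "wrist_force": force on the tool from outside, world axes, zero at the start; "moment": the same for the moment, N m; "width": finger opening in m.
Only numpy, scipy, OpenCV 4.12 (cv2) and the standard library are available. Lean on these libraries where they do the work, as an engineer would, in place of code of your own. Each camera call takes 0.05 s, during which the arm holds its last target. There are 200 camera calls.

## Working session

There is one attempt and no reset: what is moved stays moved. The work goes in short steps, Python scripts to look and compute and a tool call to move; the robot and the scene stay as the last step left them, time stands still between calls to the robot, and variables do not carry over. Pictures are saved under pics/ and viewed, about 8 in all and at most 12, crops included, and the job is handed in when it is done.

Besides the shell and the picture viewer there is one more tool, called after "Emit:" as name(argument=value, ...), one argument or row to a line, values as JSON. drive_tool: Moves the arm, as the interface text tells. Its arguments: {"type":"object","properties":{"targets":{"type":"array"}},"required":["targets"]}

```bash
mkdir -p pics; ls; python3 - <<'E'
from rig import *
import cv2,numpy as np
s=read_state();print(s['time_s'],s['ee_pos'],s['tcp_rot'],s['wrist_force'],s['width'])
for n in("side","top"):
    d=snapshot(n);cv2.imwrite(f"pics/{n}0.png",d['image'][:,:,::-1])
    print(n,d['camera_matrix'],d['D'],d['R'],d['t'],d['shot'])
    for l in("sufuria","chute","press_pad","lime1","gate_foot","mug"):
        print(l,[(round(r['p'],2),np.round(r['uv']).tolist(),int(r['region'].sum())) for r in outline_of(d,l)])
E
```

```text
pics
0.0 [0.23776207 0.57732088 0.23003501] [[-9.24607085e-01  3.80920888e-01 -1.00791628e-03]
 [ 3.80922152e-01  9.24605281e-01 -1.84104060e-03]
 [ 2.30633895e-04 -2.08617682e-03 -9.99997797e-01]] [-0.31094386 -0.09223562  0.6990249 ] 0.08538871742389209
side [[410.41505872   0.         320.0382316 ]
 [  0.         410.41505872 199.24759354]
 [  0.           0.           1.        ]] [0.02912557 0.         0.         0.         0.        ] [[ 0.9581681  -0.28617643 -0.00411695]
 [-0.18779668 -0.6177907  -0.76358828]
 [ 0.21597755  0.73241907 -0.64569033]] [-0.50065067  0.15941981  1.4669957 ] 1
sufuria [(0.72, [262.0, 282.0], 3087), (0.64, [329.0, 246.0], 2496), (0.34, [272.0, 172.0], 675)]
chute []
press_pad [(0.65, [313.0, 169.0], 433)]
lime1 [(0.42, [311.0, 172.0], 70)]
gate_foot [(0.95, [311.0, 166.0], 470)]
mug [(0.84, [278.0, 204.0], 672), (0.44, [271.0, 171.0], 653)]
top [[446.73682554   0.         316.19928603]
 [  0.         446.73682554 207.82988421]
 [  0.           0.           1.        ]] [-0.05063533  0.          0.          0.          0.        ] [[-0.0261024  -0.99963235 -0.00733642]
 [-0.98357078  0.02699298 -0.1784934 ]
 [ 0.17862581  0.00255678 -0.98391376]] [-0.0995101   0.52297313  1.25099296] 2
sufuria [(0.86, [384.0, 307.0], 3930), (0.85, [350.0, 219.0], 3763)]
chute [(0.61, [194.0, 203.0], 4761)]
press_pad [(0.78, [227.0, 201.0], 956), (0.29, [252.0, 261.0], 853)]
lime1 [(0.72, [247.0, 208.0], 144), (0.5, [265.0, 208.0], 155)]
gate_foot [(0.85, [227.0, 200.0], 951)]
mug [(0.61, [247.0, 209.0], 151)]
```

View pics/top0.png

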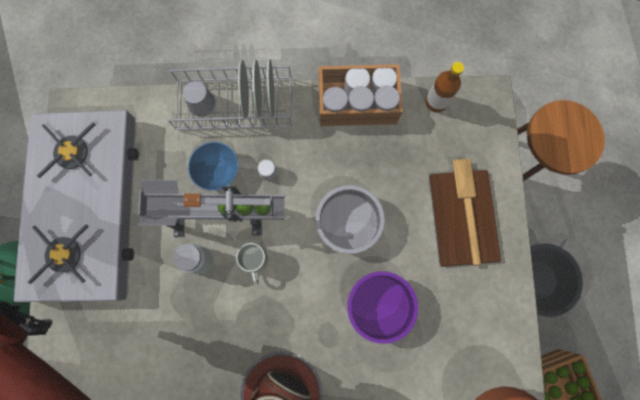

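View pics/side0.png

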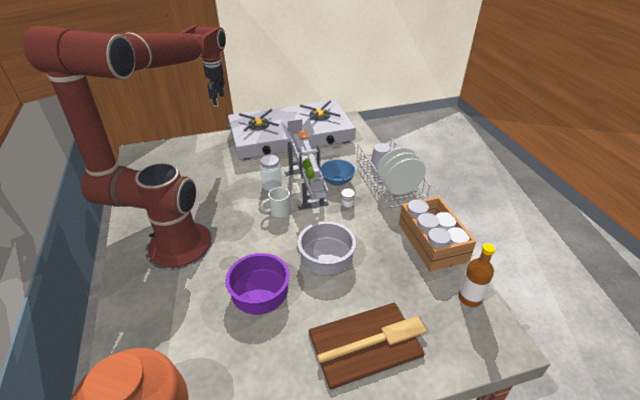

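The candidates for the sufuria in the top view are the grey pot at (350,219) and the purple pot at (384,307). The grey metal one fits, and the purple one is the look-alike. The chute's mouth is near (285,207), facing right (-y), and the wooden press plate is near (192,200). I'll enlarge and measure these.

```bash
cat > h.py <<'E'
import numpy as np,cv2
def ray(d,uv,z):
    p=cv2.undistortPoints(np.array([[uv]],float),d['camera_matrix'],d['D'])[0,0]
    R,t=np.array(d['R']),np.array(d['t']); c=-R.T@t; v=R.T@np.array([p[0],p[1],1])
    return c+v*(z-c[2])/v[2]
def proj(d,X):
    return cv2.projectPoints(np.atleast_2d(X).astype(float),cv2.Rodrigues(d['R'])[0],d['t'],d['camera_matrix'],d['D'])[0][:,0]
def pot(d,reg):
    c,_=cv2.findContours(reg.astype(np.uint8),0,2);c=max(c,key=cv2.contourArea)
    h=cv2.convexHull(c)[:,0]
    P=np.array([ray(d,q,0.075)[:2] for q in h.astype(float)])
    (x,y),r=cv2.minEnclosingCircle(P.astype(np.float32)); return x,y,r,np.c_[P].mean(0)
E
python3 - <<'E'
from rig import *
from h import *
d=snapshot("top");im=d['image']
for r in outline_of(d,"sufuria"): print(r['uv'],r['p'],pot(d,r['region']))
hsv=cv2.cvtColor(im,cv2.COLOR_RGB2HSV)
m=cv2.inRange(hsv,(4,110,90),(20,255,255));m[:180]=0;m[215:]=0;m[:,:175]=0;m[:,215:]=0
ys,xs=np.nonzero(m);uv=(xs.mean(),ys.mean());print('pad',uv,len(xs),xs.min(),xs.max(),ys.min(),ys.max(),ray(d,uv,.253))
crop=im[150:290,130:400];cv2.imwrite("pics/crop.png",cv2.resize(crop,None,fx=2.95,fy=2.95,interpolation=2)[:,:,::-1])
s=snapshot("side");hsv=cv2.cvtColor(s['image'],cv2.COLOR_RGB2HSV)
m=cv2.inRange(hsv,(4,110,90),(20,255,255));m[:125]=0;m[150:]=0;m[:,:285]=0;m[:,318:]=0
ys,xs=np.nonzero(m);uv=(xs.mean(),ys.mean());print('pad side',uv,len(xs),ray(s,uv,.253))
for r in outline_of(s,"sufuria"): print(r['uv'],r['p'],pot(s,r['region']))
cv2.imwrite("pics/crops.png",cv2.resize(s['image'][90:290,230:400],None,fx=3,fy=3,interpolation=2)[:,:,::-1])
E
```

```text
[351.5, 217.9] 0.66 (0.482004851102829, -0.20662203431129456, 0.09825558960437775, array([ 0.48547965, -0.21245246]))
[383.7, 305.9] 0.59 (0.23382531106472015, -0.2883014976978302, 0.09708534181118011, array([ 0.23561102, -0.28659663]))
pad (np.float64(191.5722891566265), np.float64(199.5421686746988)) 166 184 199 194 205 [0.51177465 0.1917549  0.253     ]
pad side (np.float64(302.61538461538464), np.float64(134.28846153846155)) 52 [0.5108175  0.18711707 0.253     ]
[261.1, 284.2] 0.91 (0.23570778965950012, -0.30577534437179565, 0.1175188422203064, array([ 0.23664451, -0.30982112]))
[324.6, 247.4] 0.63 (0.47548606991767883, -0.22937360405921936, 0.12162866443395615, array([ 0.48071985, -0.23650684]))
```

View pics/crop.png

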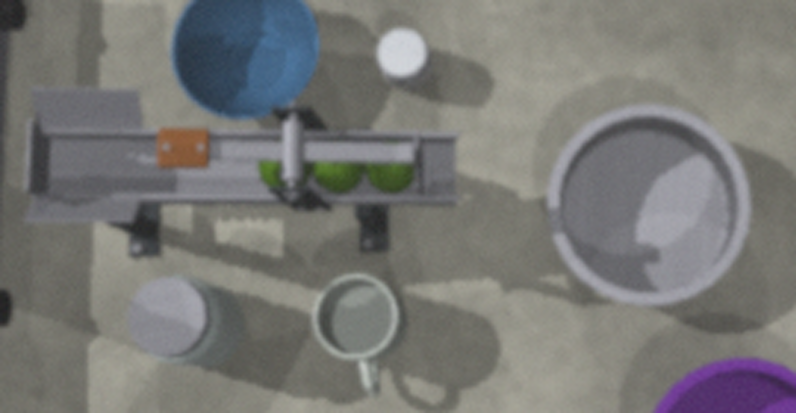

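View pics/crops.png

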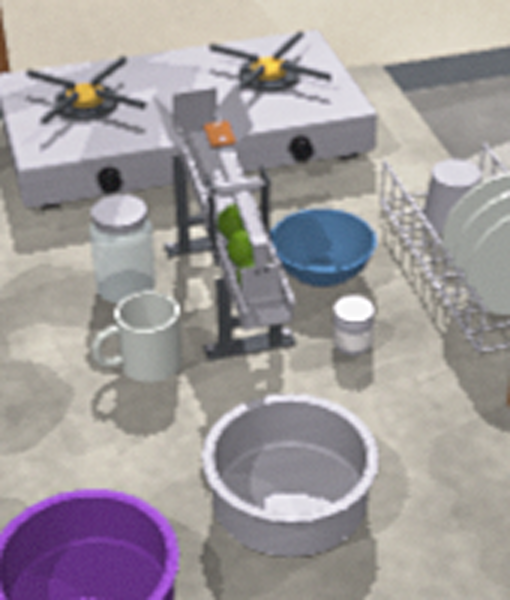

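```bash
cat >> h.py <<'E'
def full(c): return (130+c[0]/2.95-.33,150+c[1]/2.95-.33)
E
python3 - <<'E'
from rig import *
from h import *
d=snapshot("top");print(d['image'].shape)
a=ray(d,full((457,137)),.1416);b=ray(d,full((457,203)),.1416);M=(a+b)/2
P=ray(d,(191.6,199.6),.253);P2=np.array([.5108,.1871,0]);
print('walls',a,b,np.linalg.norm(a-b),'mouth',M,'pad',P)
v=(P-M)[:2];L=np.linalg.norm(v);u=v/L;print('L',L,'u',u,np.degrees(np.arctan2(u[1],u[0])))
n=np.array([-u[1],u[0]])
# front legs' feet check, reproject model
O=M[:2]+.13*u
def W(x,y,z): return [*(O+x*u+y*n),z]
pts={'backL':(.235,.031,.225),'backR':(.235,-.031,.225),'mouthL':(-.13,.031,.1416),'mouthR':(-.13,-.031,.1416),'legfootR':(-.045,-.034,0),'legfootL':(-.045,.034,0),'cheek':(0,0,.241),'pad':(.088,0,.253)}
s=snapshot("side")
for k,p in pts.items():
    q=proj(d,W(*p))[0];qs=proj(s,W(*p))[0];print(k,np.round((q-[130,150]+.33)*2.95),'side crop',np.round((qs-[230,90])*3))
print('O',O,'catch',M[:2]-.05*u)
E
```

```text
(400, 640, 3)
walls [ 0.53743025 -0.02910581  0.1416    ] [ 0.47621307 -0.02828201  0.1416    ] 0.06122272684702726 mouth [ 0.50682166 -0.02869391  0.1416    ] pad [0.51162757 0.19168255 0.253     ]
L 0.22042885623726177 u [0.02180254 0.9997623 ] 88.7507075621962
backL [ 23. 190.] side crop [171.  98.]
backR [ 28. 119.] side crop [216.  92.]
mouthL [457. 203.] side crop [239. 310.]
mouthR [457. 137.] side crop [289. 301.]
legfootR [385. 163.] side crop [273. 345.]
legfootL [384. 228.] side crop [223. 355.]
cheek [293. 149.] side crop [235. 177.]
pad [186. 147.] side crop [218. 132.]
O [0.50965599 0.10127519] catch [ 0.50573153 -0.07868203]
```

```bash
python3 - <<'E'
from rig import *
from h import *
d=snapshot("top")
M=np.array([.50682,-.02869])
for yaw in (87.5,88.75,90,91):
    u=np.array([np.cos(np.radians(yaw)),np.sin(np.radians(yaw))]);n=np.array([-u[1],u[0]]);O=M+.13*u
    W=lambda x,y,z:[*(O+x*u+y*n),z]
    print(yaw,[np.round((proj(d,W(*p))[0]-[130,150]+.33)*2.95).tolist() for p in((.06,.031,.1717),(.12,.031,.181),(.12,-.031,.181),(.0,.031,.162),(.088,0,.253),(-.1,0,.165))])
big=cv2.resize(d['image'][175:235,130:300],None,fx=4.7,fy=4.7,interpolation=2)
cv2.imwrite("pics/chute.png",big[:,:,::-1])
E
```

```text
87.5 [[240.0, 195.0], [170.0, 192.0], [175.0, 123.0], [309.0, 198.0], [186.0, 142.0], [422.0, 165.0]]
88.75 [[241.0, 199.0], [171.0, 198.0], [174.0, 129.0], [310.0, 201.0], [186.0, 147.0], [422.0, 165.0]]
90 [[241.0, 204.0], [171.0, 204.0], [173.0, 135.0], [311.0, 204.0], [185.0, 153.0], [422.0, 166.0]]
91 [[242.0, 208.0], [172.0, 209.0], [172.0, 140.0], [311.0, 206.0], [185.0, 157.0], [422.0, 167.0]]
```

View pics/chute.png

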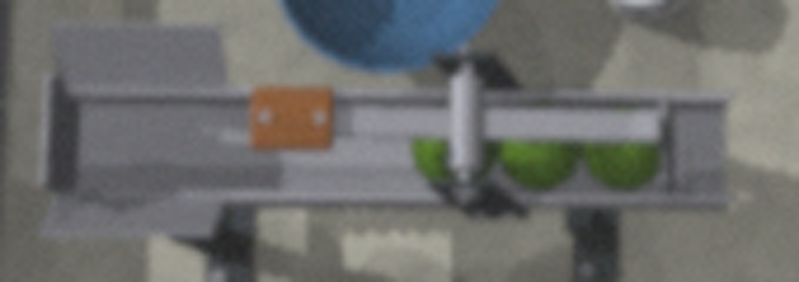

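```bash
cat >> h.py <<'E'
def plan(target,yaw,n=None,step=.038,w=8.5):
    "rows (in calls of 5) from the measured pose to target, tool x at heading yaw deg"
    from rig import read_state
    s=read_state();p=np.array(s['ee_pos']);R=np.array(s['tcp_rot']);y0=np.degrees(np.arctan2(R[1,0],R[0,0]))
    D=np.array(target)-p;T=-((yaw-y0+180)%360-180)
    n=n or int(np.ceil(max(np.linalg.norm(D)/step,abs(T)/6.5)))
    print('t',s['time_s'],'pos',np.round(p,4),'yaw',round(y0,1),'n',n,'F',np.round(s['wrist_force'],1))
    for i in range(n):
        h=np.radians(y0-T*i/n);Ri=np.array([[np.cos(h),np.sin(h),0],[np.sin(h),-np.cos(h),0],[0,0,-1]])
        print([np.round(Ri.T@D/n*100,1).tolist(),round(T/n,1),w],end=',\n' if i%5<4 else '\n--\n')
E
python3 - <<'E'
from rig import *
from h import *
d=snapshot("top");print(ray(d,full((649,204)),.075), ray(d,(431,218),.02))
plan((.40,.25,.36),122)
E
```

```text
[ 0.48081264 -0.20731071  0.075     ] [ 0.48509176 -0.45202562  0.02      ]
t 1.1 pos [0.2381 0.5778 0.2313] yaw 157.6 n 11 F [-0.1  0.2  0.1]
[[-2.5, -2.2, -1.2], np.float64(3.2), 8.5],
[[-2.6, -2.1, -1.2], np.float64(3.2), 8.5],
[[-2.7, -1.9, -1.2], np.float64(3.2), 8.5],
[[-2.8, -1.7, -1.2], np.float64(3.2), 8.5],
[[-2.9, -1.6, -1.2], np.float64(3.2), 8.5]
--
[[-3.0, -1.4, -1.2], np.float64(3.2), 8.5],
[[-3.1, -1.2, -1.2], np.float64(3.2), 8.5],
[[-3.1, -1.1, -1.2], np.float64(3.2), 8.5],
[[-3.2, -0.9, -1.2], np.float64(3.2), 8.5],
[[-3.2, -0.7, -1.2], np.float64(3.2), 8.5]
--
[[-3.3, -0.5, -1.2], np.float64(3.2), 8.5],
```

Emit:
drive_tool(
  targets=[
    [[-2.5,-2.2,-2],3,8.5],
    [[-2.6,-2.1,-2],3,8.5],
    [[-2.7,-1.9,-2],3,8.5],
    [[-2.8,-1.7,-2],3,8.5],
    [[-2.9,-1.6,-1.5],3,8.5],
  ],
)

```text
time_s: 1.52
ee_pos: [0.3096, 0.4266, 0.3221]
tcp_rot: [[-0.794, 0.608, -0.008], [0.608, 0.794, -0.01], [0.0, -0.013, -1.0]]
wrist_force: [0.7, 0.7, -0.2]
width: 0.0853
```

Emit:
drive_tool(
  targets=[
    [[-3,-1.4,-1.2],3,8.5],
    [[-3.1,-1.2,-1.2],3,8.5],
    [[-3.1,-1.1,-1.2],3,8.5],
    [[-3.2,-0.9,-1],3,8.5],
    [[-3.2,-0.7,-1],3,8.5],
  ],
)

```text
time_s: 1.93
ee_pos: [0.3884, 0.2735, 0.3851]
tcp_rot: [[-0.6, 0.8, -0.002], [0.8, 0.6, -0.006], [-0.004, -0.006, -1.0]]
wrist_force: [-0.0, 0.2, 0.0]
width: 0.0853
```

```bash
python3 -c "
from h import *
plan((.42,-.10,.36),95)"
```

```text
t 1.9333 pos [0.3884 0.2735 0.3851] yaw 126.9 n 10 F [-0.   0.2  0. ]
[[-3.2, -2.0, 0.3], np.float64(3.2), 8.5],
[[-3.3, -1.8, 0.3], np.float64(3.2), 8.5],
[[-3.4, -1.6, 0.3], np.float64(3.2), 8.5],
[[-3.5, -1.4, 0.3], np.float64(3.2), 8.5],
[[-3.5, -1.2, 0.3], np.float64(3.2), 8.5]
--
[[-3.6, -1.0, 0.3], np.float64(3.2), 8.5],
[[-3.7, -0.8, 0.3], np.float64(3.2), 8.5],
[[-3.7, -0.6, 0.3], np.float64(3.2), 8.5],
[[-3.7, -0.4, 0.3], np.float64(3.2), 8.5],
[[-3.7, -0.2, 0.3], np.float64(3.2), 8.5]
--
```

Emit:
drive_tool(
  targets=[
    [[-3.2,-2,0.2],3.5,8.5],
    [[-3.3,-1.8,0.2],3.5,8.5],
    [[-3.4,-1.6,0.2],3.5,8.5],
    [[-3.5,-1.4,0.2],3.5,8.5],
    [[-3.5,-1.2,0.2],3.5,8.5],
  ],
)

```text
time_s: 2.35
ee_pos: [0.4042, 0.0789, 0.3811]
tcp_rot: [[-0.32, 0.947, 0.008], [0.948, 0.32, -0.004], [-0.006, 0.007, -1.0]]
wrist_force: [2.5, -0.4, 0.4]
width: 0.0853
```

Emit:
drive_tool(
  targets=[
    [[-3.6,-1,0.3],3.5,8.5],
    [[-3.7,-0.8,0.3],3.5,8.5],
    [[-3.7,-0.6,0.3],3.5,8.5],
    [[-3.7,-0.4,0.3],3.5,8.5],
    [[-3.7,-0.2,0.3],3.5,8.5],
  ],
)

```text
time_s: 2.77
ee_pos: [0.4092, -0.1171, 0.3686]
tcp_rot: [[-0.005, 1.0, 0.016], [1.0, 0.005, -0.006], [-0.006, 0.016, -1.0]]
wrist_force: [0.5, 1.6, -0.5]
width: 0.0855
```

```bash
python3 -c "
from h import *
plan((.456,-.35,.20),79)"
```

```text
t 2.7667 pos [ 0.4092 -0.1171  0.3686] yaw 90.3 n 8 F [ 0.5  1.6 -0.5]
[[-2.9, 0.6, 2.1], np.float64(1.4), 8.5],
[[-2.9, 0.6, 2.1], np.float64(1.4), 8.5],
[[-2.9, 0.7, 2.1], np.float64(1.4), 8.5],
[[-2.9, 0.8, 2.1], np.float64(1.4), 8.5],
[[-2.8, 0.9, 2.1], np.float64(1.4), 8.5]
--
[[-2.8, 0.9, 2.1], np.float64(1.4), 8.5],
[[-2.8, 1.0, 2.1], np.float64(1.4), 8.5],
[[-2.8, 1.1, 2.1], np.float64(1.4), 8.5],
```

Emit:
drive_tool(
  targets=[
    [[-3,0.6,1.5],1.4,8.5],
    [[-3,0.6,1.5],1.4,8.5],
    [[-3,0.7,1.5],1.4,8.5],
    [[-3,0.8,2],1.4,8.5],
    [[-3,0.9,2],1.4,8.5],
  ],
)

```text
time_s: 3.18
ee_pos: [0.4392, -0.281, 0.29]
tcp_rot: [[0.131, 0.991, 0.029], [0.991, -0.131, -0.015], [-0.011, 0.031, -0.999]]
wrist_force: [0.1, 0.1, 0.3]
width: 0.0849
```

Emit:
drive_tool(
  targets=[
    [[-3,0.9,2],1.4,8.5],
    [[-2.8,1,2],1.4,8.5],
    [[-2,1.1,2.5],1.4,8.5],
    [[0,0,0],0,8.5],
  ],
)

```text
time_s: 3.52
ee_pos: [0.457, -0.372, 0.219]
tcp_rot: [[0.214, 0.977, 0.025], [0.977, -0.213, -0.012], [-0.007, 0.027, -1.0]]
wrist_force: [-1.5, 0.8, -0.8]
width: 0.085
```

```bash
python3 -c "
from h import *
plan((.456,-.345,.03),79)"
```

```text
t 3.5167 pos [ 0.457 -0.372  0.219] yaw 77.7 n 6 F [-1.5  0.8 -0.8]
[[0.4, -0.1, 3.1], np.float64(-0.2), 8.5],
[[0.4, -0.1, 3.1], np.float64(-0.2), 8.5],
[[0.4, -0.1, 3.1], np.float64(-0.2), 8.5],
[[0.4, -0.1, 3.1], np.float64(-0.2), 8.5],
[[0.4, -0.1, 3.1], np.float64(-0.2), 8.5]
--
[[0.4, -0.1, 3.1], np.float64(-0.2), 8.5],
```

Emit:
drive_tool(
  targets=[
    [[0.4,-0.1,3],0,8.5],
    [[0.4,-0.1,3.5],0,8.5],
    [[0.4,-0.1,3.5],0,8.5],
    [[0.4,-0.1,3.5],0,8.5],
    [[0.4,-0.1,3],0,8.5],
  ],
)

```text
time_s: 3.93
ee_pos: [0.4666, -0.3606, 0.0601]
tcp_rot: [[0.216, 0.976, 0.04], [0.976, -0.215, -0.027], [-0.018, 0.045, -0.999]]
wrist_force: [-0.3, -0.9, -0.9]
width: 0.0852
```

Emit:
drive_tool(
  targets=[
    [[0,0,2],0,8.5],
    [[0,0,0.8],0,8.5],
    [[0,0,0],0,8.5],
  ],
)

```text
time_s: 4.18
ee_pos: [0.4644, -0.3558, 0.0247]
tcp_rot: [[0.214, 0.976, 0.032], [0.977, -0.213, -0.018], [-0.011, 0.035, -0.999]]
wrist_force: [-0.1, 0.2, 0.0]
width: 0.085
```

```bash
python3 - <<'E'
from rig import *
from h import *
d=snapshot("top")
cv2.imwrite("pics/t1.png",cv2.resize(d['image'][150:300,230:460],None,fx=3,fy=3)[:,:,::-1])
s=snapshot("side");cv2.imwrite("pics/s1.png",cv2.resize(s['image'][150:330,200:460],None,fx=3,fy=3)[:,:,::-1])
cv2.imwrite("pics/both1.png",np.vstack([cv2.resize(a[150:300,230:460],None,fx=1.9,fy=1.9) for a in(d['image'],s['image'])])[:,:,::-1])
plan((.480,-.180,.03),79,n=12)
E
```

```text
t 4.2833 pos [ 0.4657 -0.3573  0.0272] yaw 77.6 n 12 F [ 0.3 -0.4  0.1]
[[1.5, -0.2, -0.0], np.float64(-0.1), 8.5],
[[1.5, -0.2, -0.0], np.float64(-0.1), 8.5],
[[1.5, -0.2, -0.0], np.float64(-0.1), 8.5],
[[1.5, -0.2, -0.0], np.float64(-0.1), 8.5],
[[1.5, -0.2, -0.0], np.float64(-0.1), 8.5]
--
[[1.5, -0.2, -0.0], np.float64(-0.1), 8.5],
[[1.5, -0.2, -0.0], np.float64(-0.1), 8.5],
[[1.5, -0.2, -0.0], np.float64(-0.1), 8.5],
[[1.5, -0.2, -0.0], np.float64(-0.1), 8.5],
[[1.5, -0.2, -0.0], np.float64(-0.1), 8.5]
--
[[1.5, -0.2, -0.0], np.float64(-0.1), 8.5],
[[1.5, -0.2, -0.0], np.float64(-0.1), 8.5],
```

View pics/both1.png

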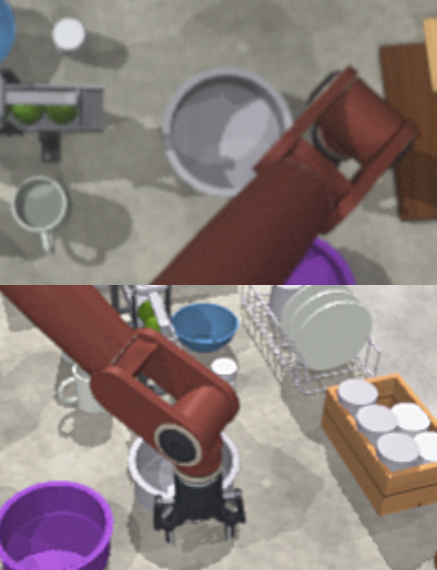

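The top view shows the pot unmoved and the wrist behind it; the side view shows the open fingers in front of it. I'll shift 1.2 cm sideways to line up on the pot's centre, then push.

Emit:
drive_tool(
  targets=[
    [[1,-0.6,0],-0.3,8.5],
    [[1,-0.6,0],-0.3,8.5],
    [[1,0,0],-0.3,8.5],
    [[0.8,0,0],0,8.5],
    [[0.8,0,0],0,8.5],
  ],
)

```text
time_s: 4.7
ee_pos: [0.467, -0.3104, 0.035]
tcp_rot: [[0.199, 0.979, 0.046], [0.98, -0.198, -0.031], [-0.021, 0.051, -0.998]]
wrist_force: [-0.2, -0.1, -0.7]
width: 0.0854
```

Emit:
drive_tool(
  targets=[
    [[0.8,0,0],0,8.5],
    [[0.8,0,0],0,8.5],
    [[0.8,0,0],0,8.5],
    [[0.8,0,0],0,8.5],
    [[0.8,0,0],0,8.5],
  ],
)

```text
time_s: 5.12
ee_pos: [0.4763, -0.2688, 0.0357]
tcp_rot: [[0.197, 0.979, 0.047], [0.98, -0.195, -0.038], [-0.028, 0.054, -0.998]]
wrist_force: [-0.9, -3.4, -0.1]
width: 0.0848
```

```bash
python3 - <<'E'
from rig import *
from h import *
d=snapshot("top")
for r in outline_of(d,"sufuria"): print(r['uv'],r['p'],pot(d,r['region']))
cv2.imwrite("pics/t2.png",cv2.resize(d['image'][150:300,230:460],None,fx=3,fy=3)[:,:,::-1])
plan((.486,-.176,.03),79,step=.01)
E
```

```text
[326.1, 209.6] 0.81 (0.4939331114292145, -0.16974325478076935, 0.09782613068819046, array([ 0.51733684, -0.13735968]))
[384.2, 307.6] 0.56 (0.23474900424480438, -0.28812482953071594, 0.09893781691789627, array([ 0.22952391, -0.28901454]))
t 5.2167 pos [ 0.4764 -0.2676  0.0354] yaw 78.7 n 10 F [-0.3 -0.3 -0.3]
[[0.9, -0.1, 0.1], np.float64(-0.0), 8.5],
[[0.9, -0.1, 0.1], np.float64(-0.0), 8.5],
[[0.9, -0.1, 0.1], np.float64(-0.0), 8.5],
[[0.9, -0.1, 0.1], np.float64(-0.0), 8.5],
[[0.9, -0.1, 0.1], np.float64(-0.0), 8.5]
--
[[0.9, -0.1, 0.1], np.float64(-0.0), 8.5],
[[0.9, -0.1, 0.1], np.float64(-0.0), 8.5],
[[0.9, -0.1, 0.1], np.float64(-0.0), 8.5],
[[0.9, -0.1, 0.1], np.float64(-0.0), 8.5],
[[0.9, -0.1, 0.1], np.float64(-0.0), 8.5]
--
```

Emit:
drive_tool(
  targets=[
    [[0.9,-0.1,0],-0.5,8.5],
    [[0.9,-0.1,0],-0.5,8.5],
    [[0.9,-0.1,0],-0.5,8.5],
    [[0.9,-0.1,0],-0.5,8.5],
    [[0.9,0,0],-0.5,8.5],
  ],
)

```text
time_s: 5.63
ee_pos: [0.4821, -0.2225, 0.0354]
tcp_rot: [[0.152, 0.987, 0.05], [0.988, -0.15, -0.04], [-0.032, 0.056, -0.998]]
wrist_force: [-0.1, -4.5, 1.2]
width: 0.0848
```

Emit:
drive_tool(
  targets=[
    [[0.8,0,0],0,8.5],
    [[0.8,0,0],0,8.5],
    [[0.7,0,0],0,8.5],
    [[0,0,0],0,8.5],
  ],
)

```text
time_s: 5.97
ee_pos: [0.4863, -0.1961, 0.0353]
tcp_rot: [[0.149, 0.987, 0.051], [0.988, -0.147, -0.041], [-0.033, 0.056, -0.998]]
wrist_force: [0.4, -2.0, 0.0]
width: 0.085
```

```bash
python3 - <<'E'
from rig import *
from h import *
d=snapshot("top")
for r in outline_of(d,"sufuria"): print(r['uv'],r['p'],pot(d,r['region']))
cv2.imwrite("pics/t3.png",cv2.resize(d['image'][150:300,180:410],None,fx=3,fy=3)[:,:,::-1])
plan((.487,-.176,.033),82,step=.008)
E
```

```text
[301.1, 209.9] 0.88 (0.503046989440918, -0.0933922678232193, 0.09898478537797928, array([ 0.52839692, -0.07021809]))
[385.7, 307.3] 0.86 (0.23456427454948425, -0.2882758677005768, 0.09735545516014099, array([ 0.22783793, -0.29002831]))
t 6.0667 pos [ 0.4861 -0.1965  0.0351] yaw 81.4 n 3 F [ 0.4 -1.   0. ]
[[0.7, -0.1, 0.1], np.float64(-0.2), 8.5],
[[0.7, -0.1, 0.1], np.float64(-0.2), 8.5],
[[0.7, -0.1, 0.1], np.float64(-0.2), 8.5],
```

Emit:
drive_tool(
  targets=[
    [[0.8,0,0],0,8.5],
    [[0.8,0,0],0,8.5],
    [[0.7,0,0],0,8.5],
    [[0,0,0],0,8.5],
  ],
)

```text
time_s: 6.4
ee_pos: [0.4899, -0.1747, 0.0349]
tcp_rot: [[0.151, 0.987, 0.05], [0.988, -0.149, -0.043], [-0.035, 0.056, -0.998]]
wrist_force: [0.2, -0.3, -0.5]
width: 0.085
```

Emit:
drive_tool(
  targets=[
    [[-2,0,0],0,8.5],
    [[-3,0,0],0,8.5],
    [[-3,0,-1],0,8.5],
    [[-2,0,-4],0,8.5],
    [[0,0,-4],0,8.5],
  ],
)

```text
time_s: 6.82
ee_pos: [0.4624, -0.2634, 0.1154]
tcp_rot: [[0.147, 0.989, 0.029], [0.989, -0.146, -0.018], [-0.013, 0.031, -0.999]]
wrist_force: [0.1, -0.6, 0.8]
width: 0.0848
```

Emit:
drive_tool(
  targets=[
    [[-2,0,-4],0,0],
    [[0,0,-4],0,0],
    [[0,0,-4],0,0],
    [[0,0,-4],0,0],
    [[0,0,-4],0,0],
  ],
)

```text
time_s: 7.23
ee_pos: [0.4497, -0.2761, 0.314]
tcp_rot: [[0.15, 0.989, 0.019], [0.989, -0.15, 0.001], [0.004, 0.019, -1.0]]
wrist_force: [0.1, -0.8, 0.2]
width: 0.0249
```

```bash
python3 - <<'E'
from rig import *
from h import *
d=snapshot("top")
for r in outline_of(d,"sufuria"): print(r['uv'],r['p'],pot(d,r['region']))
s=snapshot("side")
cv2.imwrite("pics/both4.png",np.vstack([cv2.resize(a,None,fx=1.9,fy=1.9) for a in(d['image'][150:300,180:410],s['image'][100:250,230:460])])[:,:,::-1])
plan((.46,.05,.36),88)
E
```

```text
[389.1, 313.8] 0.94 (0.23270507156848907, -0.2901231348514557, 0.09828878939151764, array([ 0.22519759, -0.31605383]))
[307.3, 212.7] 0.76 (0.5020988583564758, -0.07685121148824692, 0.09823112189769745, array([ 0.48862371, -0.08797946]))
[223.4, 205.5] 0.42 (0.5218693017959595, 0.15495571494102478, 0.010706143453717232, array([0.52276069, 0.15741844]))
t 7.3833 pos [ 0.4517 -0.2776  0.3176] yaw 81.4 n 9 F [-0.4 -0.5 -0.9]
[[3.6, -0.5, -0.5], np.float64(-0.7), 8.5],
[[3.6, -0.4, -0.5], np.float64(-0.7), 8.5],
[[3.6, -0.4, -0.5], np.float64(-0.7), 8.5],
[[3.6, -0.3, -0.5], np.float64(-0.7), 8.5],
[[3.6, -0.3, -0.5], np.float64(-0.7), 8.5]
--
[[3.6, -0.2, -0.5], np.float64(-0.7), 8.5],
[[3.6, -0.2, -0.5], np.float64(-0.7), 8.5],
[[3.6, -0.1, -0.5], np.float64(-0.7), 8.5],
[[3.6, -0.1, -0.5], np.float64(-0.7), 8.5],
```

View pics/both4.png

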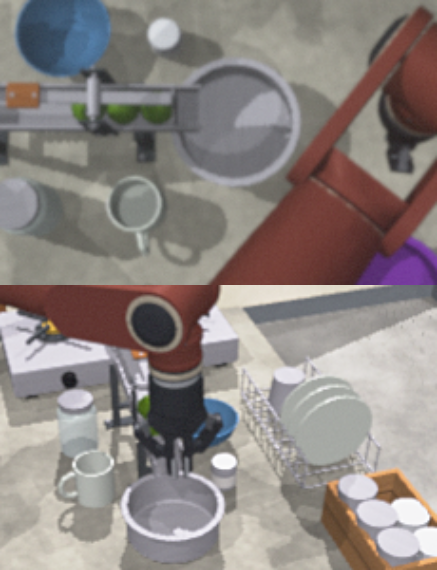

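The pot stands at (0.502,-0.077), with catch_spot at (0.506,-0.079). Both views show it upright under the mouth, clear of the legs, with the limes still in the lane. Next I go to the pad.

Emit:
drive_tool(
  targets=[
    [[3,-0.3,-1.5],-0.7,0],
    [[3.6,-0.3,-1.5],-0.7,0],
    [[3.6,-0.3,-1.2],-0.7,0],
    [[3.6,-0.2,-1],-0.7,0],
    [[3.6,-0.2,-0.5],-0.7,0],
  ],
)

```text
time_s: 7.8
ee_pos: [0.4562, -0.0993, 0.3631]
tcp_rot: [[0.097, 0.995, 0.008], [0.995, -0.097, 0.01], [0.011, 0.007, -1.0]]
wrist_force: [1.4, 0.1, 1.1]
width: -0.0001
```

Emit:
drive_tool(
  targets=[
    [[3.6,0,0],-0.7,0],
    [[3.6,0,0],-0.7,0],
    [[3.6,0,0],-0.7,0],
    [[3.6,0,0],-0.7,0],
    [[3.6,0,0],-0.7,0],
  ],
)

```text
time_s: 8.22
ee_pos: [0.4649, 0.0912, 0.3548]
tcp_rot: [[0.033, 0.999, -0.009], [0.999, -0.033, 0.018], [0.018, -0.009, -1.0]]
wrist_force: [1.9, -0.0, -0.6]
width: -0.0001
```

```bash
python3 -c "
from h import *
plan((.511,.19,.33),88.5)"
```

```text
t 8.2167 pos [0.4649 0.0912 0.3548] yaw 88.1 n 3 F [ 1.9 -0.  -0.6]
[[3.3, 1.4, 0.8], np.float64(-0.1), 8.5],
[[3.3, 1.4, 0.8], np.float64(-0.1), 8.5],
[[3.3, 1.4, 0.8], np.float64(-0.1), 8.5],
```

Emit:
drive_tool(
  targets=[
    [[2.8,1.4,0.5],0,0],
    [[2.8,1.4,0.5],0,0],
    [[2.5,1.2,0.5],0,0],
    [[1,0.6,0.5],0,0],
    [[0,0,0],0,0],
  ],
)

```text
time_s: 8.63
ee_pos: [0.5083, 0.1945, 0.3215]
tcp_rot: [[0.02, 0.999, -0.032], [1.0, -0.02, 0.021], [0.02, -0.032, -0.999]]
wrist_force: [0.1, -1.2, -0.9]
width: 0.0001
```

```bash
python3 -c "
from h import *
plan((.511,.19,.27),88.5)"
```

```text
t 8.6333 pos [0.5083 0.1945 0.3215] yaw 88.8 n 2 F [ 0.1 -1.2 -0.9]
[[-0.2, 0.1, 2.6], np.float64(0.2), 8.5],
[[-0.2, 0.1, 2.6], np.float64(0.2), 8.5],
```

Emit:
drive_tool(
  targets=[
    [[-0.2,0.2,2],0,0],
    [[-0.2,0.1,2],0,0],
    [[0,0,0.8],0,0],
    [[0,0,0],0,0],
  ],
)

```text
time_s: 8.97
ee_pos: [0.5058, 0.1916, 0.2645]
tcp_rot: [[0.018, 0.999, -0.046], [1.0, -0.017, 0.02], [0.019, -0.046, -0.999]]
wrist_force: [-0.1, 0.6, 0.3]
width: -0.0002
```

```bash
python3 - <<'E'
from rig import *
from h import *
d=snapshot("top");s=snapshot("side")
cv2.imwrite("pics/both5.png",np.hstack([cv2.resize(d['image'][150:270,140:300],None,fx=2.4,fy=2.4),cv2.resize(s['image'][110:230,250:410],None,fx=2.4,fy=2.4)])[:,:,::-1])
plan((.511,.19,.213),88.5)
E
```

```text
t 9.0667 pos [0.5068 0.1917 0.2667] yaw 89.0 n 2 F [ 0.4 -0.4  0.5]
[[-0.1, 0.2, 2.7], np.float64(0.2), 8.5],
[[-0.1, 0.2, 2.7], np.float64(0.2), 8.5],
```

View pics/both5.png

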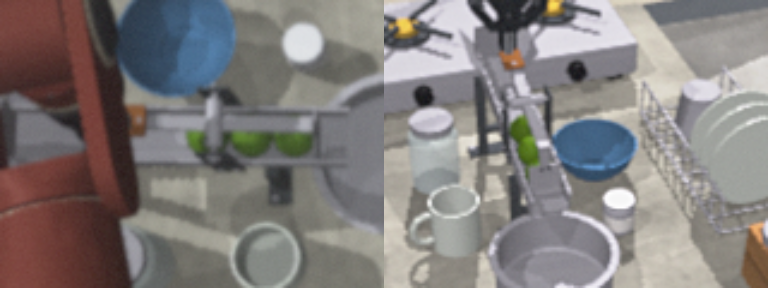

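The side view shows the fingertips just above the wooden plate at (511,58). The limes are still held and the pot is in place. Pressing now.

Emit:
drive_tool(
  targets=[
    [[0,0.4,0.6],0,0],
    [[0,0.1,1.2],0,0],
    [[0,0.1,1.2],0,0],
    [[0,0.1,1.2],0,0],
    [[0,0.1,1],0,0],
  ],
)

```text
time_s: 9.48
ee_pos: [0.516, 0.1941, 0.2209]
tcp_rot: [[0.019, 0.999, -0.031], [0.999, -0.018, 0.027], [0.026, -0.032, -0.999]]
wrist_force: [-4.1, -0.6, 7.6]
width: 0.0001
```

Emit:
drive_tool(
  targets=[
    [[0,-0.1,0.6],0,0],
    [[0,0,0.6],0,0],
    [[0,0,0.4],0,0],
    [[0,0,0.2],0,0],
  ],
)

```text
time_s: 9.82
ee_pos: [0.517, 0.1943, 0.2168]
tcp_rot: [[0.018, 1.0, -0.023], [1.0, -0.017, 0.026], [0.025, -0.024, -0.999]]
wrist_force: [-3.3, 0.9, 6.5]
width: -0.0004
```

```bash
python3 - <<'E'
from rig import *
from h import *
d=snapshot("top");s=snapshot("side")
cv2.imwrite("pics/both6.png",np.hstack([cv2.resize(d['image'][150:270,180:340],None,fx=2.4,fy=2.4),cv2.resize(s['image'][130:270,250:410],None,fx=2.4,fy=2.0571)])[:,:,::-1])
q=read_state();print(q['time_s'],q['ee_pos'],q['wrist_force'])
E
```

```text
9.9167 [0.51709523 0.19431061 0.21615468] [-3.07344855 -0.57032013 10.99266048]
```

View pics/both6.png

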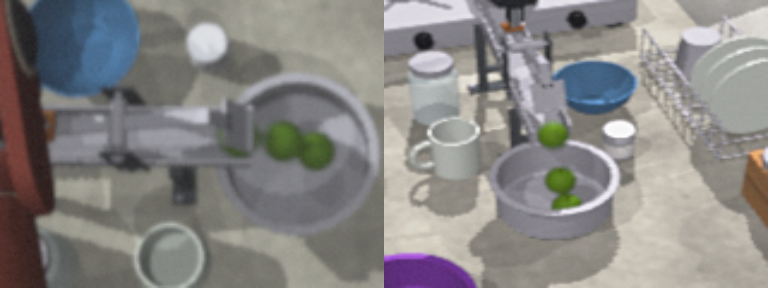

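Two limes are in the pot and the third is just leaving the lip (side view (553,135)). I'll press slightly further to confirm the stop, and hold.

Emit:
drive_tool(
  targets=[
    [[0,0,0.4],0,0],
    [[0,0,0.4],0,0],
    [[0,0,0.4],0,0],
    [[0,0,0.3],0,0],
    [[0,0,0.3],0,0],
  ],
)

```text
time_s: 10.33
ee_pos: [0.5172, 0.1943, 0.216]
tcp_rot: [[0.017, 1.0, -0.019], [1.0, -0.017, 0.023], [0.023, -0.02, -1.0]]
wrist_force: [-6.6, -1.7, 12.9]
width: 0.0002
```

Emit:
drive_tool(
  targets=[
    [[0,0,0.2],0,0],
    [[0,0,0.2],0,0],
    [[0,0,0.2],0,0],
    [[0,0,0.2],0,0],
    [[0,0,0.2],0,0],
  ],
)

```text
time_s: 10.75
ee_pos: [0.5172, 0.1943, 0.2161]
tcp_rot: [[0.016, 1.0, -0.017], [1.0, -0.016, 0.022], [0.022, -0.017, -1.0]]
wrist_force: [-6.8, -0.7, 11.5]
width: -0.0001
```

```bash
python3 - <<'E'
from rig import *
from h import *
d=snapshot("top");s=snapshot("side")
cv2.imwrite("pics/both7.png",np.hstack([cv2.resize(d['image'][150:270,180:340],None,fx=2.4,fy=2.4),cv2.resize(s['image'][130:270,250:410],None,fx=2.4,fy=2.0571)])[:,:,::-1])
q=read_state();print(q['time_s'],q['ee_pos'],q['wrist_force'])
E
```

```text
10.85 [0.51718092 0.19433051 0.21613286] [-4.88670554 -0.50463773 10.19643899]
```

View pics/both7.png

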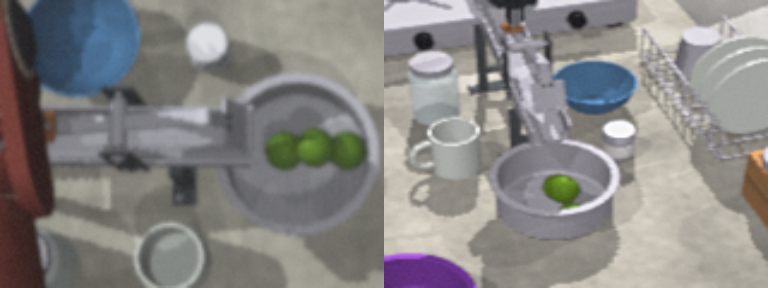

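The lever is on its stop: z stays at 0.216 under 10–13 N. All three limes are in the pot, at top-view crop (284,150), (314,147) and (347,150). Releasing straight up.

Emit:
drive_tool(
  targets=[
    [[0,0,-0.8],0,0],
    [[0,0,-1],0,0],
    [[0,0,-1],0,0],
    [[0,0,-1.2],0,0],
    [[0,0,-2],0,0],
  ],
)

```text
time_s: 11.27
ee_pos: [0.5169, 0.1921, 0.2746]
tcp_rot: [[0.016, 1.0, -0.021], [1.0, -0.016, 0.019], [0.019, -0.022, -1.0]]
wrist_force: [-0.4, -0.0, 0.2]
width: 0.0001
```

Emit:
drive_tool(
  targets=[
    [[0,0,-3],0,0],
    [[0,0,-3],0,0],
    [[0,0,-3],0,0],
    [[1,-1,-2],0,0],
    [[3.5,-1,0],0,0],
  ],
)

```text
time_s: 11.68
ee_pos: [0.5019, 0.2323, 0.3914]
tcp_rot: [[0.024, 1.0, -0.02], [1.0, -0.024, 0.019], [0.019, -0.02, -1.0]]
wrist_force: [-0.2, 0.4, 0.9]
width: 0.0
```

Emit:
drive_tool(
  targets=[
    [[3.5,-2,0],0,0],
    [[3.5,-2,0],0,0],
    [[3.5,-2,0],0,0],
    [[1,-1,0],0,0],
    [[0,0,0],0,0],
  ],
)

```text
time_s: 12.1
ee_pos: [0.4322, 0.3575, 0.3971]
tcp_rot: [[0.024, 1.0, -0.015], [0.999, -0.023, 0.025], [0.025, -0.016, -1.0]]
wrist_force: [0.3, -0.4, 0.2]
width: 0.0003
```

```bash
python3 - <<'E'
from rig import *
from h import *
d=snapshot("top");s=snapshot("side")
for r in outline_of(d,"sufuria")[:2]: print(r['uv'],r['p'],pot(d,r['region']))
cv2.imwrite("pics/both8.png",np.hstack([cv2.resize(d['image'][150:290,130:330],None,fx=2,fy=2),cv2.resize(s['image'][110:250,230:430],None,fx=2,fy=2)])[:,:,::-1])
q=read_state();print(q['time_s'],q['ee_pos'],q['wrist_force'],np.abs(q['joint_velocities']).max())
E
```

```text
[381.7, 307.4] 0.66 (0.2346380352973938, -0.28766027092933655, 0.09868936985731125, array([ 0.23988829, -0.28461793]))
[303.6, 220.5] 0.63 (0.5012950897216797, -0.0778566375374794, 0.099671870470047, array([ 0.49496853, -0.09132337]))
12.25 [0.43421722 0.35481198 0.39673784] [ 0.012835   -0.08952432  0.22384425] 0.02434467373036513
```

View pics/both8.png

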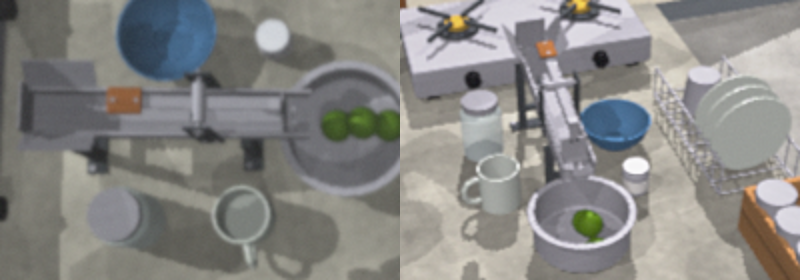

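The plate is back at pixel (192,200), as at the start, so the gate is shut. The three limes are in the pot and nothing else has moved.

```bash
python3 -c "
from rig import *
print(sign_off())"
```

```text
the job is handed in; nothing more can be done
None
```

The job is done and handed in at about 12.3 s on the robot's clock, but `sign_off` gave no verdict.

- **Sufuria:** I pushed the grey pot with open fingers, leaving the purple look-alike alone. It stands upright at about (0.501, -0.078), within about 5 mm of my estimate of the catch spot at (0.506, -0.079) and short of the front legs.
- **Lever:** I pressed it with closed fingertips until it stopped moving, at z = 0.216 m under 10–13 N. I held it there until the top camera showed all three limes in the pot, then let it rise.
- **Last pictures:** The press plate is back at its starting pixel, about (192, 200), so the gate should be shut. The limes are still in the pot, and the bowl, tin, mug and jar look unmoved. The final crop left out the board and paddle, but the arm stayed clear of them. The arm was clear of everything, with about 0 N at the wrist.

**Disagreements:**
- The side camera's first fit of the pot was unusable (radius 0.12 m instead of 0.098 m), so I used only the top camera for the pot.
- The chute's heading came out at 88.75 degrees from the mouth and pad, and about 89–90 degrees from its walls. That difference was too small to matter here.

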